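# Put three scholar's-desk pieces back on their own display stands

## Task

After the calligraphy demonstration the three exhibited desk pieces were put back on the wrong stands. Move each one to the stand made for its foot: the round brush pot to the round stand, the square seal to the square stand, the mountain-shaped brush rest to the oblong stand; the empty foam pad is there to park a piece on meanwhile. Each must end upright, centred on its stand with the seal and the brush rest turned in line with their stands' edges; set the pieces down without letting them fall or tip over, and leave the dish, the bowl and the paperweight where they are.

Things in the scene. Friction and masses are not known exactly. Their poses are not given: they have to be found in the camera images.
- pot_center (a point): Bamboo brush pot: an upright open cylinder, 58 mm diameter, 100 mm high, hollow (wall 4 mm), 160 g. At the start it stands on a stand that is not its own. The point is on its axis half-way up, 50 mm above its underside; z points up out of its mouth. It can be gripped across its diameter at any yaw.
- seal_center (a point): Stone seal: an upright pale stone block, 44 x 44 mm in plan and 60 mm high, with a narrower stepped knob on top (82 mm high in all), 380 g. At the start it stands on a stand that is not its own. The point is on its axis half-way up, 41 mm above its underside; x and y are square to its side faces, z up. Grip it across two opposite side faces.
- rest_center (a point): White porcelain brush rest in the shape of a row of five rounded mountain peaks, 116 mm long (along x), 28 mm deep at its foot and 26 mm at the peaks (along y), 220 g; the middle peak is the tallest, 60 mm, the next ones 46 and 48 mm, the end ones 34 and 36 mm. At the start it stands on a stand that is not its own. The point is in the middle, 30 mm above its underside; z up. Grip the middle peak across the depth (along y).
- round_stand_top (a point): Round dark hardwood display stand, 84 mm diameter, 28 mm high, fixed to the table; it belongs to the round brush pot. Occupied at the start. The point is the centre of its flat top surface, z up.
- square_stand_top (a point): Square dark hardwood display stand, 70 x 70 mm, 34 mm high, fixed to the table; it belongs to the square seal. Occupied at the start. The point is the centre of its flat top surface; x and y run along its edges, z up.
- oblong_stand_top (a point): Oblong dark hardwood display stand, 142 mm (along x) by 56 mm (along y), 24 mm high, fixed to the table; it belongs to the mountain-shaped brush rest. Occupied at the start. The point is the centre of its flat top surface, z up.
- pad_top (a point): Cream-coloured foam handling pad, 160 x 160 mm, 10 mm thick, flat, fixed to the table, always empty at the start: the free spot for parking one piece. The point is the centre of its top surface; x and y run along its edges.
- ink_dish: Bystander: small white porcelain ink dish, 72 mm diameter, 26 mm high, loose on the table. Origin at the centre of its underside.
- water_bowl: Bystander: white porcelain water bowl, 116 mm diameter, 60 mm high, loose on the table. Origin at the centre of its underside.
- weight: Bystander: dark stone paperweight bar, 38 x 180 x 26 mm (long along y), loose on the table. Origin at the centre of its underside.
Mind the look-alikes: they are no part of the job. Of the things shaped like the part that bears seal_center, the marble one is meant. What is shaped like the part that bears rest_center but orange is not meant.

How it is judged:
By the outcome, as a careful person would: the job done as asked, in the order asked, and still so for the second after the job is handed in, with the robot touching nothing.
It also fails if it takes over 112 s, if anything falls off the work surface, if the arm or the gripper's body presses on something with over 40 N, if the wrist force passes 120 N, or if a joint passes its speed limit or range.

## Robot

A 7-joint arm with a two-finger parallel gripper is mounted at the origin on the work surface. World frame = base frame: x ahead of the robot, y to its left, z up, the work surface at z = 0. Lengths are in m, angles in rad, forces in N, time in s.
With the tool pointing down it reaches from about 0.425 to 1.025 m from the base axis. Payload 9.4 kg.
Tool frame: the origin (TCP) lies at the very end of the fingers, on their centre line; the grasp point (between the pads) lies 19 mm behind it; z points along the fingers, y is the line along which they close (so a half turn about z gives the same grasp; the last joint's range is limited). The gripper opens to 93 mm and grips with 3 to 60 N. Pads are 15 mm wide; open, the fingers measure 128 mm over their backs; the gripper's body (75 mm by 188 mm) begins 65 mm behind the grasp point.
Start: joints at [1.259, 0.599, -0.003, 1.599, 0.002, 0.943, -0.08], TCP at [0.169, -0.705, 0.219] pointing down, gripper open.
Joint ranges: [-2.57, 2.57], [-0.35, 1.97], [-1.29, 1.29], [0.11, 2.56], [-1.05, 4.19], [0.11, 1.86], [-2.63, 2.63]. Speed limits (rad/s): [2.22, 2.22, 3.01, 3.01, 3.14, 3.14, 3.14].

## Interface

Orientations are given as a 3x3 rotation matrix whose columns are the frame's x, y, z axes.
In Python, from workcell import ctrl gives the robot as it stands.
- The arm moves only by the shell command python3 -m handwheel 'ROWS' [OPENING] [FORCE]. ROWS is JSON, a list of rows, each a list of 4 numbers: the shift along the tool's x, y, z in mm, then the turn about the tool's z in rad. In form: [[x, y, z, turn], ...]. A call has 1 to 5 rows; each row is the pose to reach, as a shift and turn from the pose commanded when the call began, along the tool's axes at that moment; what a row does not reach only later rows make up. A row lasts 1/10 s, in which the tool goes at most 50 mm and 8.59 degrees, less where a joint would pass 70% of its speed; a pose out of reach is approached as far as the arm can. A call with a gripper value outside its range is refused whole. OPENING is the closure, from 0 (fully open) to 1 (shut), set as the call begins (- or left out, the last holds). The fingers move at their own pace and stop on an object; FORCE is the grip in N (left out, the last holds). Time passes only in rows, so rows that repeat a pose let the fingers close. It gives the time, the measured TCP pose, the force, the opening and the grip force at its end, in the units of the state.
- ctrl.read_state(): the state, without advancing time (a new reading comes with each control period).
- ctrl.camera(name): name is "scene" or "top" or "wrist"; returns a dict with "image" (384x512x3 uint8, red, green, blue), "fovy" (degrees; the focal length in pixels is half the picture's height over the tangent of half this angle, whatever the lens; pixels are square), "cx", "cy" (the principal point, pixels), "world_to_cam" (4x4, takes a point from world to camera coordinates). Camera axes: x right, y up, looking along -z (the intrinsics and any distortion apply to the point x, -y, -z); pixel columns grow to the right and rows downward; lengths in m; the calibration is good to about 2 mm. A picture is of the moment at which its call begins. There is no depth.
- ctrl.finish_job(): hands the job in; it is judged then, once.
Trained networks look in a picture, given as the dict that the camera call returned (one of the last four; its "shot" number tells which), for a name from the list of things; names that differ only in an ending like _2 or _b are one class to them, and where a whole thing is asked for, a point or a joint stands for the part that bears it (a point fixed in the world has none). Each returns a list of dicts, best first, with "p" (0 to 1); they miss things now and then, are a little off and sometimes report something else, mostly with a low value. They report only what shows in the picture. A call takes as long as a camera call. They do not tell look-alikes from the thing itself.
- ctrl.masks_of(thing, picture): "mask" (384x512 bool, what is visible of it) and "box" ([left, top, width, height] in pixels, round what is visible of it).
- ctrl.spot_point(thing, picture): "location" ([column, row] in pixels: a listed point, or the origin of a listed thing).
The state is a dict: "time": time; "qpos": joint angles; "dq": joint speeds; "effort": joint torques, N m; "eef_pos": TCP position; "tcp_rot": TCP orientation; "force": force on the tool from outside, world axes, zero at the start; "wrist_torque": the same for the moment, N m; "finger_gap": opening from 0.0 (shut) to 1.0 (fully open); "grasp_force": force on a finger pad.
Only numpy, scipy, OpenCV 4.12 (cv2) and the standard library are available. Lean on these libraries where they do the work, as an engineer would, in place of code of your own. Each camera call takes 0.05 s, during which the arm holds its last target. There are 200 camera calls.

## Working session

There is one attempt and no reset: what is moved stays moved. The work goes in short steps, Python scripts to look and compute and a shell command to move; the robot and the scene stay as the last step left them, time stands still between calls to the robot, and variables do not carry over. Pictures are saved under pics/ and viewed, at most 14 in all, crops included, and the job is handed in when it is done.

```bash
mkdir -p pics; ls; python3 - <<'E'
from workcell import ctrl
import cv2
for n in("scene","top"):
    c=ctrl.camera(n); print(n,c["fovy"],c["cx"],c["cy"],[k for k in c if k!="image"],c["world_to_cam"].tolist() if hasattr(c["world_to_cam"],"tolist") else c["world_to_cam"])
    cv2.imwrite(f"pics/{n}0.png",c["image"][:,:,::-1])
    for t in ["pot_center","seal_center","rest_center","round_stand_top","square_stand_top","oblong_stand_top","pad_top","ink_dish","water_bowl","weight"]:
        print(t,[( [round(v) for v in d["location"]],round(d["p"],2)) for d in ctrl.spot_point(t,c)][:4])
s=ctrl.read_state();print(s["time"],s["eef_pos"],s["tcp_rot"])
E
```

```text
pics
scene 53.917401093570696 244.42594803414022 186.76284135882145 ['fovy', 'cx', 'cy', 'world_to_cam', 'shot'] [[-0.18020073524999738, 0.9836263952617015, -0.002609513332231596, 0.06621088270401763], [-0.5726946055360049, -0.10276022006834885, 0.8133026656549603, 0.26131282065780187], [0.7997178151106301, 0.1480521925402499, 0.5818349976399707, -1.3841963396089652], [0.0, 0.0, 0.0, 1.0]]
pot_center [([173, 177], 0.8)]
seal_center [([418, 196], 0.95), ([370, 158], 0.78), ([364, 181], 0.64)]
rest_center [([111, 167], 0.95), ([192, 159], 0.6), ([146, 152], 0.58)]
round_stand_top [([106, 175], 0.65), ([180, 195], 0.47)]
square_stand_top [([178, 192], 0.62)]
oblong_stand_top [([362, 192], 0.95)]
pad_top [([276, 229], 0.96)]
ink_dish [([238, 178], 0.63)]
water_bowl [([377, 272], 0.84), ([89, 250], 0.38), ([112, 167], 0.22)]
weight [([90, 248], 0.88), ([364, 182], 0.4)]
top 52.854850712130926 253.69180750176852 188.96449703442775 ['fovy', 'cx', 'cy', 'world_to_cam', 'shot'] [[0.026548956882457116, -0.9995232384410384, -0.015762255701267804, 0.04238192478752375], [0.9826153180205768, 0.02319508477662232, 0.18419860160578164, -0.5597887023739195], [-0.18374517593605985, -0.020378514630463702, 0.9827626501153175, -1.1052394176547613], [0.0, 0.0, 0.0, 1.0]]
pot_center [([324, 192], 0.69)]
seal_center [([153, 273], 0.89), ([163, 215], 0.82), ([121, 213], 0.72), ([324, 189], 0.65)]
rest_center [([373, 266], 0.88), ([389, 214], 0.8), ([324, 250], 0.59), ([361, 136], 0.57)]
round_stand_top [([387, 211], 0.62)]
square_stand_top [([320, 192], 0.72)]
oblong_stand_top [([166, 220], 0.97)]
pad_top [([232, 179], 0.78)]
ink_dish [([275, 233], 0.96), ([320, 193], 0.55)]
water_bowl [([170, 145], 0.98)]
weight [([364, 136], 0.7)]
1.1 [ 0.16865579 -0.70509982  0.21862645] [[ 9.72559469e-01  2.32654416e-01 -4.45853072e-05]
 [ 2.32654416e-01 -9.72559470e-01 -5.17608909e-06]
 [-4.45661027e-05 -5.33891415e-06 -9.99999999e-01]]
```

View pics/scene0.png

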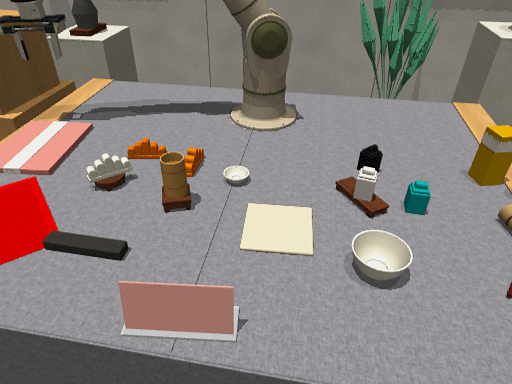

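View pics/top0.png

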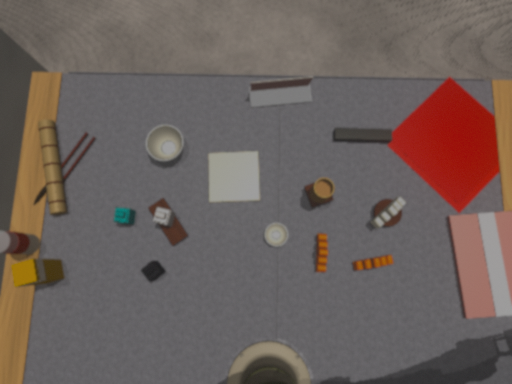

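```bash
cat > h.py <<'E'
import numpy as np, cv2
from workcell import ctrl
def ray(c,uv):
    f=192/np.tan(np.radians(c["fovy"])/2); M=np.array(c["world_to_cam"]); R=M[:3,:3]
    d=np.array([(uv[0]-c["cx"])/f,-(uv[1]-c["cy"])/f,-1.])
    return -R.T@M[:3,3], R.T@d
def onz(c,uv,z):
    o,d=ray(c,uv); return (o+d*(z-o[2])/d[2])[:2]
def proj(c,p):
    f=192/np.tan(np.radians(c["fovy"])/2); M=np.array(c["world_to_cam"])
    q=M[:3,:3]@np.asarray(p,float)+M[:3,3]; return np.array([c["cx"]-f*q[0]/q[2], c["cy"]+f*q[1]/q[2]])
def rectz(c,mask,z):
    """min-area rectangle of the mask laid on plane z: centre mm, size mm, angle deg of long side"""
    k,_=cv2.findContours(mask.astype(np.uint8),cv2.RETR_EXTERNAL,cv2.CHAIN_APPROX_NONE)
    k=max(k,key=cv2.contourArea)[:,0]
    P=np.array([onz(c,p,z) for p in k])*1000
    (ce,sz,a)=cv2.minAreaRect(P.astype(np.float32))
    if sz[0]<sz[1]: sz=sz[::-1]; a+=90
    return np.round(ce,1),np.round(sz,1),round((a+90)%180-90,1)
def go(x,y,z,yaw,sym=np.pi):
    """print shift (mm, tool axes) and turn to reach TCP x,y,z (mm) with tool-y axis along yaw (deg, mod sym)"""
    s=ctrl.read_state(); R=np.array(s["tcp_rot"]); p=np.array(s["eef_pos"])*1000
    d=R.T@(np.array([x,y,z])-p)
    cur=np.arctan2(R[1,1],R[0,1]); t=cur-np.radians(yaw)
    t=(t+sym/2)%sym-sym/2
    print("t=%.2f pos"%s["time"],p.round(1),"yaw %.1f"%np.degrees(cur),"q7 %.2f"%s["qpos"][6],"-> shift",d.round(1),"turn %.3f (rows %.1f)"%(t,abs(t)/.15),"alt %.3f"%(t-np.sign(t)*sym))
E
python3 - <<'E'
from h import *
c=ctrl.camera("top"); c2=ctrl.camera("scene")
Z=dict(pot_center=.084,seal_center=.065,rest_center=.058)
Zt=dict(pot_center=.134,seal_center=.084,rest_center=.065)
for n,z in dict(round_stand_top=.028,square_stand_top=.034,oblong_stand_top=.024,pad_top=.01,**Z,ink_dish=0,water_bowl=0,weight=0).items():
    for q in(c,c2):
        for d in ctrl.spot_point(n,q)[:3]: print(n,"top" if q is c else "scene",(onz(q,d["location"],z)*1000).round(),round(d["p"],2))
    if n in Zt or n in("pad_top","oblong_stand_top","square_stand_top"):
        for d in ctrl.masks_of(n,c)[:4]: print("   mask",round(d["p"],2),d["box"],*rectz(c,d["mask"],Zt.get(n,z)))
E
```

```text
round_stand_top top [ 498. -350.] 0.63
round_stand_top scene [ 500. -352.] 0.57
square_stand_top top [ 561. -145.] 0.75
square_stand_top scene [ 549. -134.] 0.84
   mask 0.49 [306.7, 184.1, 26.1, 24.3] [ 548.1 -117.4] [68.3 25.3] 22.5
oblong_stand_top top [464. 323.] 0.96
oblong_stand_top scene [453. 320.] 0.87
   mask 0.84 [146.7, 196.1, 39.4, 47.8] [432.7 296.8] [72.5 54.3] 37.0
   mask 0.6 [302.4, 183.6, 32.8, 23.9] [ 558.1 -139.6] [73.4 71.9] 21.7
pad_top top [601. 122.] 0.87
pad_top top [ 500. -356.] 0.45
pad_top top [ 752. -289.] 0.43
pad_top scene [607. 122.] 0.58
   mask 0.68 [206.2, 150.1, 58.0, 51.5] [606.5 120.4] [162.3 161.7] -87.2
pot_center top [ 557. -139.] 0.74
pot_center scene [ 549. -128.] 0.75
   mask 0.57 [309.6, 177.8, 24.7, 25.3] [ 546.5 -133.3] [80.2 58.5] -44.1
seal_center top [314. 345.] 0.9
seal_center top [474. 319.] 0.77
seal_center top [472. 440.] 0.53
seal_center scene [350. 338.] 0.98
seal_center scene [464. 325.] 0.85
seal_center scene [497. 443.] 0.75
   mask 0.86 [151.5, 206.2, 22.2, 20.8] [467.7 314.5] [57.1 45.9] 77.5
   mask 0.79 [112.7, 207.6, 25
[... 153 characters left out ...]
 [ 540.2 -113.1] [67.5 32.5] 27.4
rest_center top [ 497. -339.] 0.81
rest_center top [ 353. -298.] 0.75
rest_center top [ 386. -151.] 0.75
rest_center scene [ 419. -270.] 0.92
rest_center scene [ 414. -134.] 0.88
rest_center scene [ 500. -333.] 0.56
   mask 0.96 [369.1, 199.9, 34.9, 27.5] [ 497.7 -335.3] [122.1  34.5] -48.7
   mask 0.96 [317.2, 232.2, 10.0, 42.5] [ 376.1 -143.2] [110.9  31.6] -0.2
   mask 0.69 [349.7, 254.8, 42.6, 17.4] [ 353.6 -286.5] [116.2  29.9] -79.7
ink_dish top [428. -17.] 0.87
ink_dish scene [416.  -2.] 0.63
water_bowl top [713. 329.] 0.57
water_bowl top [ 506. -361.] 0.32
water_bowl scene [702. 334.] 0.82
weight top [ 762. -281.] 0.93
weight scene [ 748. -277.] 0.97
```

```bash
python3 -c "
from h import *
go(499,-330,330,-76.5)
go(553,-134,330,-76.5)"
```

```text
t=2.50 pos [ 168.7 -705.1  218.6] yaw -76.5 q7 -0.08 -> shift [ 408.5 -287.9 -111.4] turn -0.001 (rows 0.0) alt 3.141
t=2.50 pos [ 168.7 -705.1  218.6] yaw -76.5 q7 -0.08 -> shift [ 506.7 -466.  -111.4] turn -0.001 (rows 0.0) alt 3.141
```

```bash
python3 -m handwheel '[[38,-27,-11,0],[76,-54,-22,0],[114,-81,-33,0],[152,-108,-44,0],[190,-135,-55,0]]' 0 20; python3 -m handwheel '[[38,-27,-11,0],[76,-54,-22,0],[114,-81,-33,0],[152,-108,-44,0],[190,-135,-55,0]]';  python3 -m handwheel '[[28,-18,-1,0],[28,-18,-1,0],[28,-18,-1,0]]'
python3 - <<'E'
from h import *
c=ctrl.camera("wrist"); cv2.imwrite("pics/w1.png",c["image"][:,:,::-1])
for n,z,zt in (("round_stand_top",.028,.028),("rest_center",.058,.07),("square_stand_top",.034,.034),("pot_center",.084,.134)):
    for d in ctrl.spot_point(n,c)[:3]: print(n,np.round(d["location"]),(onz(c,d["location"],z)*1000).round(1),round(d["p"],2))
    for d in ctrl.masks_of(n,c)[:2]: print("  m",round(d["p"],2),d["box"],*rectz(c,d["mask"],zt))
go(553,-134,330,-76)
E
```

```text
time: 3.0
eef_pos: [0.3231, -0.5281, 0.2742]
tcp_rot: [[0.973, 0.233, 0.0], [0.233, -0.973, -0.0], [0.0, 0.0, -1.0]]
force: [-0.3, 0.0, 0.3]
finger_gap: 1.002
grasp_force: 0.0
time: 3.5
eef_pos: [0.4764, -0.3525, 0.3294]
tcp_rot: [[0.973, 0.233, 0.0], [0.233, -0.973, -0.0], [0.0, 0.0, -1.0]]
force: [0.5, 0.1, 0.1]
finger_gap: 1.0
grasp_force: 0.0
time: 3.8
eef_pos: [0.4987, -0.3296, 0.3296]
tcp_rot: [[0.972, 0.234, -0.0], [0.234, -0.972, -0.0], [-0.0, 0.0, -1.0]]
force: [-0.3, -0.8, -0.3]
finger_gap: 0.997
grasp_force: 0.0
round_stand_top [261. 162.] [ 499.4 -344.6] 0.9
  m 0.71 [236.6, 130.7, 57.3, 57.9] [ 523.3 -329.6] [71.2 27.7] -47.4
rest_center [209. 246.] [ 364.1 -297.8] 0.8
rest_center [115. 209.] [ 388.5 -155.6] 0.61
rest_center [260. 166.] [ 498.5 -342.8] 0.58
  m 0.92 [178.1, 233.6, 73.0, 30.4] [ 370.1 -306.6] [101.7  46. ] -78.2
  m 0.64 [222.1, 132.2, 84.0, 59.2] [ 502.5 -345.5] [108.6  33.7] -45.5
  m 0.93 [108.9, 56.7, 52.1, 60.1] [ 557.2 -145.2] [75.9 72. ] -69.8
pot_center [108.  91.] [ 548.4 -136.7] 0.61
  m 0.71 [0.1, 3.8, 13.7, 73.7] [577.3 -48.7] [75.4 13.2] 2.9
  m 0.61 [63.8, 58.2, 85.3, 58.3] [ 555.7 -156.5] [87.9 57. ] -80.3
t=4.25 pos [ 498.  -330.6  329.6] yaw -76.6 q7 -0.88 -> shift [  99.  -178.5   -0.4] turn -0.011 (rows 0.1) alt 3.131
```

View pics/w1.png

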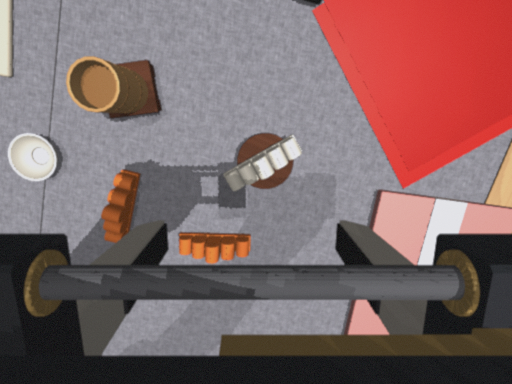

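```bash
python3 -m handwheel '[[24,-43,0,0],[48,-86,0,0],[72,-129,0,0],[96,-172,0,0],[99,-178,0,0]]'; python3 -m handwheel '[[0,0,0,0],[0,0,0,0]]' | head -2
python3 - <<'E'
from h import *
c=ctrl.camera("wrist"); cv2.imwrite("pics/w2.png",c["image"][:,:,::-1])
for n,z in (("square_stand_top",.034),("pot_center",.084)):
    for d in ctrl.spot_point(n,c)[:3]: print(n,np.round(d["location"]),(onz(c,d["location"],z)*1000).round(1),round(d["p"],2))
    for d in ctrl.masks_of(n,c)[:2]: print("  m",round(d["p"],2),d["box"],*rectz(c,d["mask"],.134 if 'pot' in n else z))
E
```

```text
time: 4.75
eef_pos: [0.5549, -0.1272, 0.3298]
tcp_rot: [[0.971, 0.241, 0.001], [0.241, -0.971, 0.003], [0.002, -0.002, -1.0]]
force: [-0.3, -0.9, -0.3]
finger_gap: 0.997
grasp_force: 0.0
time: 4.95
eef_pos: [0.5529, -0.1355, 0.3295]
  m 0.87 [227.6, 131.2, 51.7, 30.7] [ 572.9 -134.6] [73.1 41.7] -75.5
```

View pics/w2.png

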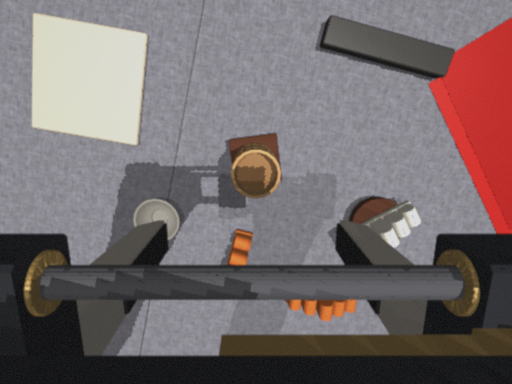

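```bash
python3 - <<'E'
from h import *
c=ctrl.camera("wrist"); g=c["image"]
print("rim",[(onz(c,p,.134)*1000).round(1) for p in((256,171),(231,171),(282,171),(256,147),(256,196))])
f=192/np.tan(np.radians(c["fovy"])/2);print("f",f, "cam",(ray(c,(0,0))[0]*1000).round(1))
A=onz(c,(229,138),.034)*1000;B=onz(c,(277,133),.034)*1000
d=B-A;print("edge",A,B,np.hypot(*d),np.degrees(np.arctan2(d[1],d[0])))
for k in((33,14),(147,33),(137,144),(32,127)):print("pad",(onz(c,k,.01)*1000).round(1))
go(553,-134,78,-76)
E
```

```text
rim [array([ 556.5, -140.4]), array([ 549.9, -112.5]), array([ 563.4, -169.4]), array([ 583.1, -134. ]), array([ 527.7, -147.3])]
f 319.50982253299503 cam [ 616.6 -120.5  495.7]
edge [577.46986892 -97.22661903] [ 600.02284309 -162.18882947] 68.76572858878681 -70.85449847466786
pad [678.2 202.5]
pad [690.5  46.1]
pad [534.8  37.1]
pad [523.9 193. ]
t=5.25 pos [ 553.1 -135.1  329.6] yaw -76.6 q7 -1.26 -> shift [ 2.000e-01 -1.100e+00  2.516e+02] turn -0.011 (rows 0.1) alt 3.130
```

```bash
python3 -m handwheel '[[1,4,45,0],[1,4,90,0],[1,4,135,0],[1,4,180,0],[1,4,215,0]]' ; python3 -m handwheel '[[0,0,15,0],[0,0,25,0],[0,0,25,0]]'; python3 -m handwheel '[[0,0,0,0],[0,0,0,0],[0,0,0,0],[0,0,0,0],[0,0,0,0]]' 1 25;python3 -m handwheel '[[0,0,0,0],[0,0,0,0],[0,0,0,0]]' 1 25
```

```text
time: 5.75
eef_pos: [0.5545, -0.1381, 0.1123]
tcp_rot: [[0.973, 0.232, -0.001], [0.232, -0.973, 0.0], [-0.001, -0.0, -1.0]]
force: [0.7, 0.4, 0.0]
finger_gap: 1.0
grasp_force: 0.0
time: 6.05
eef_pos: [0.5548, -0.1378, 0.0886]
tcp_rot: [[0.973, 0.232, -0.002], [0.232, -0.973, 0.0], [-0.002, -0.001, -1.0]]
force: [-0.2, -0.1, 0.4]
finger_gap: 1.0
grasp_force: 0.0
time: 6.55
eef_pos: [0.5556, -0.1378, 0.0901]
tcp_rot: [[0.973, 0.233, 0.001], [0.233, -0.973, -0.0], [0.001, 0.001, -1.0]]
force: [0.1, -0.9, 0.5]
finger_gap: 0.619
grasp_force: 1.7
time: 6.85
eef_pos: [0.5556, -0.1378, 0.0901]
tcp_rot: [[0.973, 0.233, 0.001], [0.233, -0.973, -0.0], [0.001, 0.0, -1.0]]
force: [0.0, -0.5, 5.3]
finger_gap: 0.618
grasp_force: 24.7
```

```bash
python3 -m handwheel '[[0,0,-20,0],[0,0,-60,0],[0,0,-60,0]]'|tail -2 ; python3 -m handwheel '[[18,-39,0,0],[37,-79,0,0],[55,-118,0,0],[74,-158,0,0],[92,-197,0,0]]'|tail -2; python3 -m handwheel '[[15,-33,0,0],[19,-42,0,0],[19,-42,20,0],[19,-42,50,0],[19,-42,65,0]]';python3 -m handwheel '[[0,0,6,0],[0,0,12,0],[0,0,17,0],[0,0,18,0],[0,0,18,0]]'
```

```text
finger_gap: 0.615
grasp_force: 24.8
finger_gap: 0.617
grasp_force: 24.8
time: 8.15
eef_pos: [0.6061, 0.1197, 0.0821]
tcp_rot: [[0.973, 0.232, -0.003], [0.232, -0.973, -0.001], [-0.003, 0.001, -1.0]]
force: [-0.3, -0.6, -0.9]
finger_gap: 0.616
grasp_force: 24.8
time: 8.65
eef_pos: [0.6078, 0.1206, 0.067]
tcp_rot: [[0.973, 0.232, 0.001], [0.232, -0.973, 0.0], [0.001, 0.0, -1.0]]
force: [-0.2, -0.5, -1.6]
finger_gap: 0.615
grasp_force: 24.8
```

```bash
python3 -m handwheel '[[0,0,1,0],[0,0,1,0],[0,0,2,0],[0,0,2,0]]'; python3 -m handwheel '[[0,0,0,0],[0,0,0,0],[0,0,0,0],[0,0,0,0],[0,0,0,0]]' 0; python3 -m handwheel '[[0,0,-45,0],[0,0,-90,0],[0,0,-135,0],[0,0,-180,0],[0,0,-225,0]]'; python3 -c "
from h import *
go(468,322,300,12)"
```

```text
time: 9.05
eef_pos: [0.6082, 0.1207, 0.066]
tcp_rot: [[0.973, 0.232, 0.002], [0.232, -0.973, 0.0], [0.002, 0.0, -1.0]]
force: [-2.3, -1.1, 11.0]
finger_gap: 0.62
grasp_force: 24.7
time: 9.55
eef_pos: [0.6075, 0.1207, 0.0645]
tcp_rot: [[0.973, 0.233, -0.0], [0.233, -0.973, -0.0], [-0.0, -0.0, -1.0]]
force: [0.3, 0.1, 0.4]
finger_gap: 0.979
grasp_force: 0.0
time: 10.05
eef_pos: [0.6072, 0.1205, 0.2915]
tcp_rot: [[0.973, 0.233, -0.0], [0.233, -0.973, 0.0], [-0.0, -0.0, -1.0]]
force: [0.4, 0.2, -0.3]
finger_gap: 1.0
grasp_force: 0.0
t=10.05 pos [607.2 120.5 291.5] yaw -76.5 q7 -1.68 -> shift [ -88.5 -228.3   -8.5] turn -1.545 (rows 10.3) alt 1.596
```

```bash
python3 -m handwheel '[[-17,-44,-6,-0.14],[-34,-88,-12,-0.28],[-51,-132,-18,-0.42],[-68,-176,-24,-0.56],[-84,-218,-28,-0.7]]'|head -2; python3 -m handwheel '[[0,0,0,0],[0,0,0,0]]'
python3 - <<'E'
from h import *
go(468,322,320,-36)
c=ctrl.camera("wrist"); cv2.imwrite("pics/w3.png",c["image"][:,:,::-1])
for n,z in (("oblong_stand_top",.024),("seal_center",.065)):
    for d in ctrl.spot_point(n,c)[:3]: print(n,np.round(d["location"]),(onz(c,d["location"],z)*1000).round(1),round(d["p"],2))
    for d in ctrl.masks_of(n,c)[:3]: print("  m",round(d["p"],2),d["box"],*rectz(c,d["mask"],.084 if 'seal' in n else z))
E
```

```text
time: 10.55
eef_pos: [0.4737, 0.3146, 0.3182]
time: 10.75
eef_pos: [0.4746, 0.3138, 0.3176]
tcp_rot: [[0.593, 0.805, 0.0], [0.805, -0.593, -0.0], [-0.0, 0.0, -1.0]]
force: [0.5, 0.5, 0.7]
finger_gap: 1.0
grasp_force: 0.0
t=10.75 pos [474.6 313.8 317.6] yaw -36.4 q7 -1.46 -> shift [  2.7 -10.2  -2.4] turn -0.006 (rows 0.0) alt 3.135
oblong_stand_top [239. 163.] [458.3 321. ] 0.85
  m 0.93 [211.3, 112.1, 66.1, 102.7] [493.3 341. ] [57.1 56.9] 36.3
seal_center [189.  85.] [471.3 441.1] 0.93
seal_center [148. 211.] [322.6 347. ] 0.82
seal_center [248. 165.] [471.3 316.1] 0.67
  m 0.94 [164.1, 58.1, 48.5, 48.9] [474.1 437.6] [45.8 44.1] 87.4
  m 0.66 [126.4, 188.2, 44.1, 37.8] [332.5 348.6] [56.5 52.3] 41.8
  m 0.61 [223.2, 143.4, 47.2, 44.3] [469.9 321.5] [49.3 46.2] 77.9
```

View pics/w3.png

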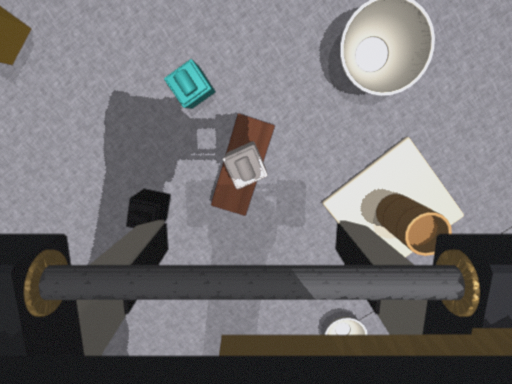

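```bash
python3 - <<'E'
import cv2
g=cv2.imread("pics/w3.png")[105:225,190:290]
cv2.imwrite("pics/w3c.png",cv2.resize(g,None,fx=5,fy=5,interpolation=cv2.INTER_CUBIC))
E
```

```text
(no output)
```

View pics/w3c.png

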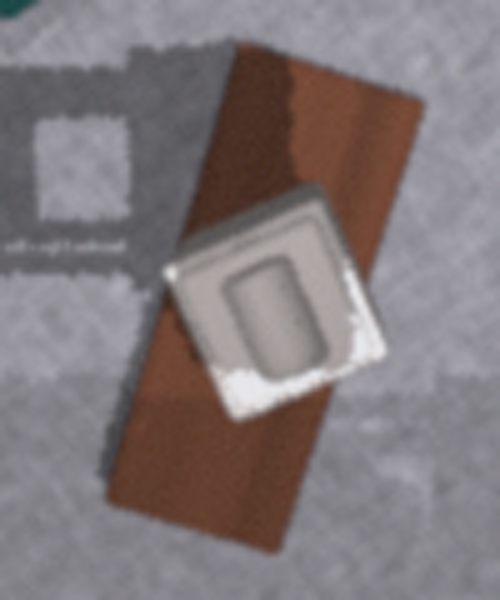

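```bash
cat >> h.py <<'E'
def quad(c,pts,z):
    P=np.array([onz(c,p,z) for p in pts])*1000
    (ce,sz,a)=cv2.minAreaRect(P.astype(np.float32)); print("mean",P.mean(0).round(1),"rect",np.round(ce,1),np.round(sz,1),round(a,1),[round(float(np.degrees(np.arctan2(*(P[(i+1)%4]-P[i])[::-1]))),1) for i in range(4)])
E
python3 - <<'E'
from h import *
c=ctrl.camera("wrist"); o=np.array([190,105])
quad(c,np.array([(240,42),(423,102),(280,550),(108,500)])/5+o,.024)
quad(c,np.array([(178,275),(328,205),(385,352),(238,420)])/5+o,.084)
E
```

```text
mean [460.5 313.3] rect [460.6 313.3] [139.   53.9] 36.3 [-54.3, -143.8, 126.4, 36.3]
mean [470.7 315.1] rect [470.7 315. ] [40.1 43.9] 78.3 [-11.7, -105.2, 168.7, 74.8]
```

```bash
python3 -c "
from h import *
go(470.5,316,45,-12.2)"
```

```text
t=11.05 pos [475.8 312.1 317.4] yaw -36.6 q7 -1.46 -> shift [ 1.000e-01 -6.600e+00  2.724e+02] turn -0.425 (rows 2.8) alt 2.716
```

```bash
python3 -m handwheel '[[0,-7,45,-0.14],[0,-7,90,-0.28],[0,-7,135,-0.425],[0,-7,180,-0.425],[0,-7,210,-0.425]]'|head -2 ; python3 -c "
from h import *
go(470.5,316,45,-12.2)"
```

```text
time: 11.55
eef_pos: [0.4692, 0.3158, 0.1047]
t=11.55 pos [469.2 315.8 104.7] yaw -12.2 q7 -1.27 -> shift [ 0.6  1.4 59.7] turn 0.000 (rows 0.0) alt -3.141
```

```bash
python3 -m handwheel '[[0,1,25,0],[0,1,45,0],[0,1,60,0],[0,1,60,0],[0,1,60,0]]'|head -5 ; python3 -m handwheel '[[0,0,0,0],[0,0,0,0],[0,0,0,0],[0,0,0,0],[0,0,0,0]]' 1 40; python3 -m handwheel '[[0,0,0,0],[0,0,0,0],[0,0,0,0],[0,0,0,0],[0,0,0,0]]'; python3 -m handwheel '[[0,0,-10,0],[0,0,-40,0],[0,0,-80,0],[0,0,-110,0]]'; python3 -c "
from h import *
go(555.7,-141.2,150,19.15)"
```

```text
time: 12.05
eef_pos: [0.4708, 0.3168, 0.0476]
tcp_rot: [[0.21, 0.978, -0.0], [0.978, -0.21, -0.0], [-0.0, -0.0, -1.0]]
force: [-1.0, -0.4, 0.1]
finger_gap: 0.999
time: 12.55
eef_pos: [0.4706, 0.3171, 0.0479]
tcp_rot: [[0.209, 0.978, 0.0], [0.978, -0.209, 0.0], [0.0, 0.0, -1.0]]
force: [-0.8, -0.4, 1.2]
finger_gap: 0.618
grasp_force: 0.0
time: 13.05
eef_pos: [0.4701, 0.3171, 0.0476]
tcp_rot: [[0.209, 0.978, -0.001], [0.978, -0.209, -0.0], [-0.0, -0.0, -1.0]]
force: [-4.6, 0.3, 2.8]
finger_gap: 0.469
grasp_force: 40.0
time: 13.45
eef_pos: [0.4709, 0.317, 0.1597]
tcp_rot: [[0.21, 0.978, 0.001], [0.978, -0.21, 0.0], [0.0, 0.0, -1.0]]
force: [0.0, 1.0, -4.0]
finger_gap: 0.472
grasp_force: 40.0
t=13.45 pos [470.9 317.  159.7] yaw -12.1 q7 -1.22 -> shift [-430.2  179.     9.6] turn -0.546 (rows 3.6) alt 2.596
```

```bash
python3 -m handwheel '[[-44,18,-5,-0.11],[-88,36,-5,-0.22],[-132,54,-5,-0.33],[-176,72,-5,-0.44],[-220,90,-5,-0.546]]'|head -2; python3 -c "
from h import *
go(555.7,-141.2,150,19.15)"
```

```text
time: 13.95
eef_pos: [0.5127, 0.0808, 0.163]
t=13.95 pos [512.7  80.8 163. ] yaw 19.4 q7 -0.37 -> shift [-223.6  -33.3   13.2] turn 0.005 (rows 0.0) alt -3.137
```

```bash
python3 -m handwheel '[[-47,-7,0,0],[-94,-14,0,0],[-141,-21,0,0],[-188,-28,0,0],[-222,-33,0,0]]'|head -2; python3 -m handwheel '[[0,0,0,0],[0,0,0,0],[0,0,0,0]]' | tail -2; 
python3 - <<'E'
from h import *
go(555.7,-141.2,58,19.15)
c=ctrl.camera("wrist"); cv2.imwrite("pics/w4.png",c["image"][:,:,::-1])
cv2.imwrite("pics/w4c.png",cv2.resize(c["image"][100:280,160:350,::-1],None,fx=3,fy=3,interpolation=cv2.INTER_CUBIC))
for d in ctrl.masks_of("square_stand_top",c)[:3]: print("  m",round(d["p"],2),d["box"],*rectz(c,d["mask"],.034))
E
```

```text
time: 14.45
eef_pos: [0.5541, -0.1418, 0.1628]
finger_gap: 0.469
grasp_force: 40.0
t=14.75 pos [ 554.1 -136.3  162.8] yaw 19.3 q7 0.04 -> shift [-5.200e+00 -1.000e-01  1.048e+02] turn 0.002 (rows 0.0) alt -3.140
  m 0.6 [211.2, 149.1, 75.3, 34.2] [ 547.6 -121.6] [68.9 30.5] 20.1
```

View pics/w4.png

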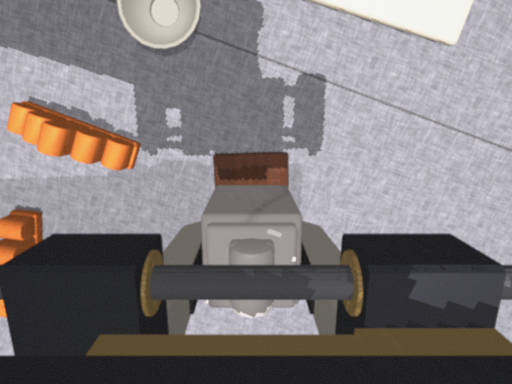

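```bash
python3 - <<'E'
from h import *
c=ctrl.camera("wrist")
A=onz(c,(214.5,153.5),.034)*1000;B=onz(c,(288,152.5),.034)*1000
d=B-A;u=d/np.hypot(*d);n=np.array([u[1],-u[0]]);print(A,B,np.hypot(*d),np.degrees(np.arctan2(d[1],d[0])),(A+B)/2+35*n,(A+B)/2-35*n)
g=c["image"][150:186,205:295]; r=g[:,:,0].astype(int)-g[:,:,2]
m=(r>15); ys,xs=np.nonzero(m)
for y in range(0,36,4):
    q=np.nonzero(m[y])[0]; print(y+150,(q.min()+205,q.max()+205) if len(q) else None,end=' ')
for x in range(10,85,8):
    q=np.nonzero(m[:,x])[0]; print(x+205,q.min()+150 if len(q) else None,end=' ')
go(555.7,-141.2,58,19.15)
E
```

```text
[ 511.97205032 -118.90259743] [575.6663839  -95.64501315] 67.80769392864023 20.05934698992747 [ 555.82398239 -140.15063011] [531.81445183 -74.39698046]
150 None 154 (np.int64(232), np.int64(286)) 158 (np.int64(214), np.int64(286)) 162 (np.int64(214), np.int64(286)) 166 (np.int64(214), np.int64(286)) 170 (np.int64(214), np.int64(287)) 174 (np.int64(214), np.int64(287)) 178 (np.int64(214), np.int64(287)) 182 (np.int64(215), np.int64(287)) 215 155 223 155 231 155 239 154 247 154 255 154 263 153 271 153 279 153 287 168 t=14.90 pos [ 554.3 -136.   162.8] yaw 19.3 q7 0.04 -> shift [ -5.4  -0.4 104.8] turn 0.003 (rows 0.0) alt -3.139
```

```bash
python3 -m handwheel '[[-4,0,40,-0.006],[-4,0,75,-0.006],[-4,0,92,-0.006],[-4,0,98,-0.006],[-4,0,101,-0.006]]'; python3 -m handwheel '[[0,0,1,0],[0,0,2,0],[0,0,3,0],[0,0,3,0]]'
```

```text
time: 15.4
eef_pos: [0.5558, -0.1402, 0.0614]
tcp_rot: [[-0.336, 0.942, -0.0], [0.942, 0.336, 0.0], [0.0, -0.0, -1.0]]
force: [-0.1, 0.3, -3.0]
finger_gap: 0.47
grasp_force: 40.0
time: 15.8
eef_pos: [0.5558, -0.1414, 0.0591]
tcp_rot: [[-0.334, 0.943, 0.001], [0.943, 0.334, -0.0], [-0.001, 0.001, -1.0]]
force: [0.5, -0.2, -3.2]
finger_gap: 0.473
grasp_force: 40.0
```

```bash
python3 -m handwheel '[[0,0,1,0],[0,0,1,0],[0,0,2,0],[0,0,2,0]]'
```

```text
time: 16.2
eef_pos: [0.5556, -0.1413, 0.0576]
tcp_rot: [[-0.334, 0.942, 0.0], [0.942, 0.334, -0.001], [-0.001, 0.0, -1.0]]
force: [-3.1, -0.4, 9.5]
finger_gap: 0.471
grasp_force: 40.0
```

```bash
python3 -m handwheel '[[0,0,0,0],[0,0,0,0],[0,0,0,0],[0,0,0,0],[0,0,0,0]]' 0 20|tail -3; python3 -m handwheel '[[0,0,-40,0],[0,0,-90,0],[0,0,-140,0],[0,0,-190,0],[0,0,-240,0]]'|head -2; python3 -c "
from h import *
go(499,-340,300,42)"
```

```text
force: [-0.8, -0.5, 0.1]
finger_gap: 0.852
grasp_force: 0.0
time: 17.2
eef_pos: [0.5551, -0.141, 0.2987]
t=17.20 pos [ 555.1 -141.   298.7] yaw 19.6 q7 0.18 -> shift [-168.7 -119.5   -1.3] turn -0.392 (rows 2.6) alt 2.750
```

```bash
python3 -m handwheel '[[-40,-28,0,-0.1],[-80,-56,0,-0.2],[-120,-84,0,-0.3],[-160,-112,0,-0.39],[-169,-120,0,-0.39]]'|head -2;  python3 -m handwheel '[[0,0,0,0],[0,0,0,0]]' | head -2
python3 - <<'E'
from h import *
go(499,-340,300,42)
c=ctrl.camera("wrist"); cv2.imwrite("pics/w5.png",c["image"][:,:,::-1])
for n,z in (("round_stand_top",.028),("rest_center",.058),("seal_center",.075)):
    for d in ctrl.spot_point(n,c)[:3]: print(n,np.round(d["location"]),(onz(c,d["location"],z)*1000).round(1),round(d["p"],2))
    for d in ctrl.masks_of(n,c)[:3]: print("  m",round(d["p"],2),d["box"],*rectz(c,d["mask"],z))
# full frame left, zoom of the area around the image centre right
z=cv2.resize(c["image"][100:250,180:330,::-1],(500,500),interpolation=cv2.INTER_CUBIC)
f=cv2.resize(c["image"][:,:,::-1],(300,225)); o=np.zeros((500,800,3),np.uint8); o[:225,:300]=f; o[:,300:]=z; cv2.imwrite("pics/w5c.png",o)
E
```

```text
time: 17.7
eef_pos: [0.4962, -0.347, 0.2956]
time: 17.9
eef_pos: [0.4994, -0.3391, 0.2966]
t=17.90 pos [ 499.4 -339.1  296.6] yaw 41.9 q7 0.88 -> shift [-0.4 -0.9 -3.4] turn -0.002 (rows 0.0) alt 3.140
round_stand_top [248. 172.] [ 503.  -351.2] 0.59
  m 0.9 [215.1, 143.2, 63.0, 55.8] [ 481.4 -367.6] [76.6 28.2] -47.0
rest_center [183.  67.] [ 358.5 -304.3] 0.75
rest_center [249. 172.] [ 501.7 -345.9] 0.6
  m 0.94 [273.1, 0.0, 46.8, 29.5] [ 414.5 -163.8] [47.  33.4] -1.9
  m 0.59 [236.5, 122.6, 27.2, 89.7] [ 498.9 -343.6] [111.4  28.3] -47.8
  m 0.57 [153.9, 21.4, 63.0, 90.9] [ 357.9 -303.5] [102.9  37. ] -77.8
  m 0.64 [370.4, 44.5, 68.1, 53.5] [ 553.4 -141.3] [62.7 58.2] 20.1
```

View pics/w5c.png

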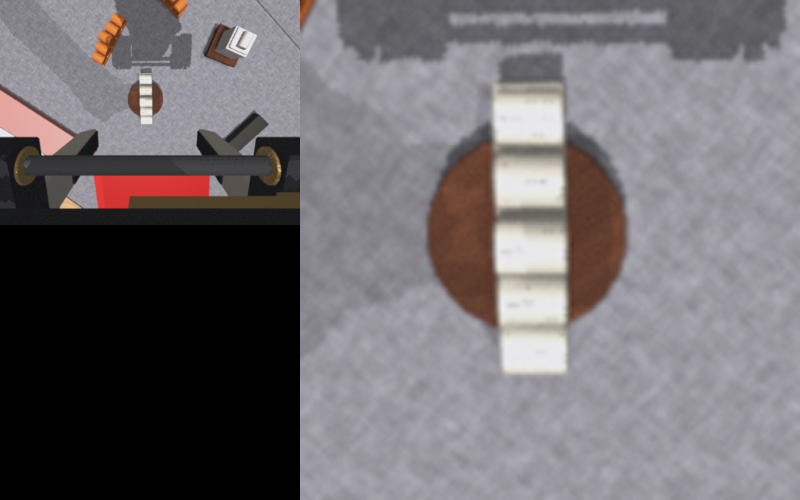

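```bash
python3 - <<'E'
from h import *
c=ctrl.camera("wrist")
P=lambda x,y:(180+(x-300)*.3,100+y*.3)
for p in((427.5,233),(627,233),(527.5,233)): print("stand",(onz(c,P(*p),.028)*1000).round(1))
for p in((531,240),): print("peak",(onz(c,P(*p),.085)*1000).round(1))
print("ends z",(onz(c,P(530,82),.055)*1000).round(1),(onz(c,P(534,372),.055)*1000).round(1))
A=onz(c,P(493,90),.06);B=onz(c,P(500,365),.06);d=B-A;print("ang L",np.degrees(np.arctan2(d[1],d[0])))
A=onz(c,P(565,90),.06);B=onz(c,P(567,365),.06);d=B-A;print("ang R",np.degrees(np.arctan2(d[1],d[0])))
for q in((494,245),(567,245)): print("mid faces",(onz(c,P(*q),.085)*1000).round(1))
go(500,-344,49,42)
E
```

```text
stand [ 471.2 -377.1]
stand [ 532.5 -322. ]
stand [ 501.9 -349.5]
peak [ 498.5 -342.9]
ends z [ 461.6 -302.6] [ 538.5 -386.1]
ang L -47.15951327488064
ang R -47.30490605685055
mid faces [ 489.9 -353.2]
mid faces [ 509.4 -335.6]
t=18.30 pos [ 499.4 -339.8  296.7] yaw 41.9 q7 0.88 -> shift [ -3.5  -2.3 247.7] turn -0.001 (rows 0.0) alt 3.141
```

```bash
python3 -m handwheel '[[-3,-2,45,-0.014],[-3,-2,90,-0.014],[-3,-2,135,-0.014],[-3,-2,180,-0.014],[-3,-2,215,-0.014]]'|head -2 ; python3 -m handwheel '[[0,0,15,0],[0,0,25,0],[0,0,32,0],[0,0,32,0],[0,0,32,0]]'|head -2; python3 -m handwheel '[[0,0,0,0],[0,0,0,0],[0,0,0,0],[0,0,0,0],[0,0,0,0]]' 1 30|tail -2;python3 -m handwheel '[[0,0,0,0],[0,0,0,0],[0,0,0,0],[0,0,0,0],[0,0,0,0]]' 1 30; python3 -c "
from h import *
go(460.5,313.3,150,126.2)"
```

```text
time: 18.8
eef_pos: [0.4989, -0.3437, 0.0792]
time: 19.3
eef_pos: [0.5002, -0.3445, 0.0508]
finger_gap: 0.617
grasp_force: 0.0
time: 20.3
eef_pos: [0.4995, -0.3441, 0.0495]
tcp_rot: [[-0.678, 0.735, -0.0], [0.735, 0.678, 0.0], [0.0, 0.0, -1.0]]
force: [0.2, 0.6, -0.3]
finger_gap: 0.277
grasp_force: 30.0
t=20.30 pos [ 499.5 -344.1   49.5] yaw 42.7 q7 0.63 -> shift [ 509.7  417.  -100.4] turn -1.458 (rows 9.7) alt 1.684
```

```bash
python3 -m handwheel '[[0,0,-10,0],[0,0,-50,0],[0,0,-100,0],[0,0,-150,0],[0,0,-150,0]]'; python3 -m handwheel '[[38,31,0,-0.1],[76,62,0,-0.2],[114,93,0,-0.3],[152,124,0,-0.4],[190,155,0,-0.5]]'|head -2; python3 -c "
from h import *
go(460.5,313.3,150,126.2)"
```

```text
time: 20.8
eef_pos: [0.5026, -0.3448, 0.2065]
tcp_rot: [[-0.678, 0.735, 0.008], [0.735, 0.678, -0.005], [-0.009, 0.003, -1.0]]
force: [0.9, -0.3, -0.9]
finger_gap: 0.281
grasp_force: 30.0
time: 21.3
eef_pos: [0.4836, -0.0978, 0.1994]
t=21.30 pos [483.6 -97.8 199.4] yaw 71.6 q7 0.78 -> shift [152.  382.7  49.3] turn -0.954 (rows 6.4) alt 2.188
```

```bash
python3 -m handwheel '[[18,45,0,-0.12],[36,90,0,-0.24],[54,135,0,-0.36],[72,181,0,-0.48],[90,227,0,-0.6]]'|head -2; python3 -c "
from h import *
go(460.5,313.3,150,126.2)"
```

```text
time: 21.8
eef_pos: [0.4713, 0.1458, 0.1994]
t=21.80 pos [471.3 145.8 199.4] yaw 106.0 q7 0.78 -> shift [-35.8 164.   49.3] turn -0.353 (rows 2.4) alt 2.789
```

```bash
python3 -m handwheel '[[-10,47,0,-0.12],[-20,93,0,-0.24],[-30,138,0,-0.353],[-36,164,30,-0.353],[-36,164,30,-0.353]]'|head -2;python3 -m handwheel '[[0,0,0,0],[0,0,0,0]]' | head -2
python3 - <<'E'
from h import *
go(460.5,313.3,150,126.2)
c=ctrl.camera("wrist"); cv2.imwrite("pics/w6.png",c["image"][:,:,::-1])
for d in ctrl.masks_of("oblong_stand_top",c)[:3]: print("  m",round(d["p"],2),d["box"],*rectz(c,d["mask"],.024))
E
```

```text
time: 22.3
eef_pos: [0.4599, 0.3154, 0.167]
time: 22.5
eef_pos: [0.4624, 0.311, 0.1696]
t=22.50 pos [462.4 311.  169.6] yaw 125.9 q7 0.77 -> shift [ 0.1  3.  19.6] turn -0.005 (rows 0.0) alt 3.136
  m 0.92 [229.3, 105.4, 56.3, 110.3] [445.1 306.2] [109.9  56. ] 35.8
```

View pics/w6.png

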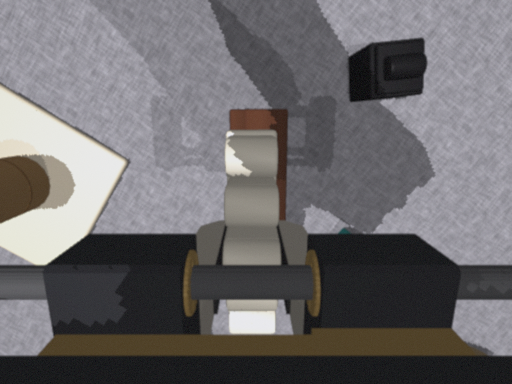

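```bash
python3 - <<'E'
from h import *
c=ctrl.camera("wrist"); g=c["image"].astype(int); r=(g[:,:,0]-g[:,:,2])>18
print([ (v,np.nonzero(r[v,200:310])[0][[0,-1]]+200) for v in (114,120,126)],[(v,np.nonzero(r[v,200:310])[0][-1]+200) for v in(150,180,210)],[(u,np.nonzero(r[95:150,u])[0][0]+95) for u in(235,245,255,265,275,283)])
A=onz(c,(229.5,109),.024)*1000;B=onz(c,(288,109),.024)*1000;d=B-A;u=d/np.hypot(*d);n=np.array([u[1],-u[0]])
print(A,B,np.hypot(*d),np.degrees(np.arctan2(*d[::-1])),(A+B)/2+71*n,(A+B)/2-71*n)
A=onz(c,(287.5,112),.024)*1000;B=onz(c,(286,215),.024)*1000;d=B-A;print("side",np.degrees(np.arctan2(*d[::-1])))
go(460.5,313.3,46,126.2)
E
```

```text
[(114, array([230, 287])), (120, array([230, 286])), (126, array([231, 286]))] [(150, np.int64(286)), (180, np.int64(285)), (210, np.int64(285))] [(235, np.int64(109)), (245, np.int64(109)), (255, np.int64(109)), (265, np.int64(109)), (275, np.int64(109)), (283, np.int64(109))]
[417.93015624 252.29999138] [385.59273274 297.15928963] 55.29977937166069 125.78645140902745 [459.35679499 316.24801716] [344.16609398 233.21126385]
side 36.45396110425945
t=22.65 pos [462.9 310.9 170.1] yaw 125.8 q7 0.77 -> shift [  0.7   3.4 124.1] turn -0.006 (rows 0.0) alt 3.135
```

```bash
python3 -m handwheel '[[0,4,40,-0.006],[0,4,80,-0.006],[0,4,105,-0.006],[0,4,114,-0.006],[0,4,119,-0.006]]'|head -5; python3 -m handwheel '[[0,0,1,0],[0,0,2,0],[0,0,3,0],[0,0,3,0]]'|head -5; python3 -c "
from h import *
go(460,314.8,46,126.2)"
```

```text
time: 23.15
eef_pos: [0.4602, 0.315, 0.0505]
tcp_rot: [[-0.807, -0.591, -0.0], [-0.591, 0.807, -0.0], [0.0, 0.0, -1.0]]
force: [0.4, 0.4, -2.4]
finger_gap: 0.278
time: 23.55
eef_pos: [0.4603, 0.3155, 0.0482]
tcp_rot: [[-0.806, -0.592, 0.001], [-0.592, 0.806, 0.0], [-0.001, -0.0, -1.0]]
force: [0.0, 0.1, -1.6]
finger_gap: 0.28
t=23.55 pos [460.3 315.5  48.2] yaw 126.3 q7 0.57 -> shift [ 0.6 -0.4  2.2] turn 0.001 (rows 0.0) alt -3.140
```

```bash
python3 -m handwheel '[[0,0,1,0],[0,0,2,0],[0,0,2,0],[0,0,2,0]]'|head -5;  python3 -m handwheel '[[0,0,1,0],[0,0,1,0],[0,0,1,0]]'|sed -n '2p;4,5p'
```

```text
time: 23.95
eef_pos: [0.4599, 0.3153, 0.0456]
tcp_rot: [[-0.806, -0.592, -0.0], [-0.592, 0.806, -0.0], [0.0, 0.0, -1.0]]
force: [-0.8, 0.5, -1.9]
finger_gap: 0.279
eef_pos: [0.4599, 0.3154, 0.0455]
force: [-1.8, -2.0, 9.8]
finger_gap: 0.273
```

Contact; release, rise, and go back to the pot.

```bash
python3 -m handwheel '[[0,0,0,0],[0,0,0,0],[0,0,0,0],[0,0,0,0],[0,0,0,0]]' 0 20|tail -2; python3 -m handwheel '[[0,0,-20,0],[0,0,-70,0],[0,0,-120,0],[0,0,-170,0],[0,0,-220,0]]'|head -2;  python3 - <<'E'
from h import *
c=ctrl.camera("wrist"); t=ctrl.camera("top")
cv2.imwrite("pics/w7.png",np.vstack([np.hstack([cv2.resize(c["image"],(400,300)),cv2.resize(t["image"],(400,300))])])[:,:,::-1])
for n,z in (("oblong_stand_top",.024),("rest_center",.06)):
    for d in ctrl.masks_of(n,c)[:2]: print("  m",n,round(d["p"],2),d["box"],*rectz(c,d["mask"],z))
go(606.5,120,260,103)
E
```

```text
finger_gap: 0.657
grasp_force: 0.0
time: 25.25
eef_pos: [0.4595, 0.3152, 0.2665]
  m oblong_stand_top 0.83 [230.1, 106.5, 46.7, 110.5] [458.  316.3] [141.7  56.5] 36.3
  m rest_center 0.79 [239.2, 123.7, 24.9, 95.5] [458.5 313.7] [109.8  25.7] 36.7
t=25.45 pos [460.3 315.3 265.5] yaw 126.2 q7 0.89 -> shift [  -2.5 -243.9    5.7] turn 0.406 (rows 2.7) alt -2.736
```

View pics/w7.png

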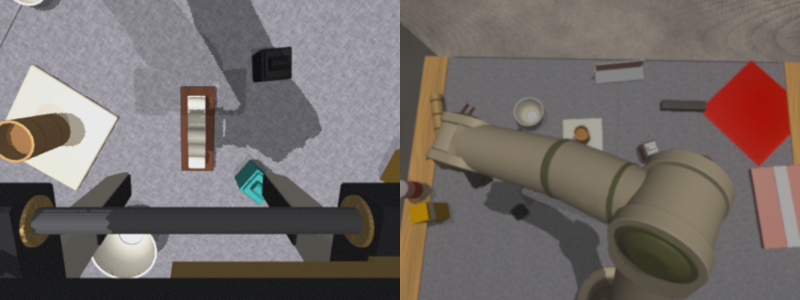

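```bash
python3 -m handwheel '[[0,-49,0,0.1],[-1,-98,0,0.2],[-1,-147,0,0.3],[-2,-196,0,0.4],[-2,-244,0,0.4]]'|head -2; python3 -m handwheel '[[0,0,0,0],[0,0,0,0]]' | head -2
python3 - <<'E'
from h import *
go(607.3,120.6,66,103.5)
c=ctrl.camera("wrist")
for n in ("pot_center",):
    for d in ctrl.spot_point(n,c)[:2]: print(n,np.round(d["location"]),(onz(c,d["location"],.06)*1000).round(1),round(d["p"],2))
    for d in ctrl.masks_of(n,c)[:2]: print("  m",n,round(d["p"],2),d["box"],*rectz(c,d["mask"],.11))
E
```

```text
time: 25.95
eef_pos: [0.6063, 0.1175, 0.2627]
time: 26.15
eef_pos: [0.6056, 0.1184, 0.2624]
t=26.15 pos [605.6 118.4 262.4] yaw 103.2 q7 0.97 -> shift [ -2.8   1.6 196.4] turn -0.005 (rows 0.0) alt 3.137
pot_center [250. 173.] [606.2 117. ] 0.81
  m pot_center 0.91 [221.8, 145.2, 59.9, 65.4] [601.9 118.5] [60.9 60. ] 57.8
```

```bash
python3 -m handwheel '[[-2,1,45,-0.005],[-2,1,90,-0.005],[-2,1,135,-0.005],[-2,1,175,-0.005],[-2,1,196,-0.005]]'|head -2; python3 -m handwheel '[[0,0,0,0],[0,0,0,0],[0,0,0,0],[0,0,0,0],[0,0,0,0]]' 1 25|head -2;python3 -m handwheel '[[0,0,0,0],[0,0,0,0],[0,0,0,0],[0,0,0,0],[0,0,0,0]]' 1 25; python3 -m handwheel '[[0,0,-10,0],[0,0,-50,0],[0,0,-100,0],[0,0,-150,0]]'|tail -3; python3 -c "
from h import *
go(501.9,-349.5,216,60)"
```

```text
time: 26.8
eef_pos: [0.6053, 0.1223, 0.0654]
time: 27.3
eef_pos: [0.6082, 0.1213, 0.0698]
time: 27.8
eef_pos: [0.6083, 0.1213, 0.0697]
tcp_rot: [[-0.972, -0.236, 0.002], [-0.236, 0.972, 0.0], [-0.002, -0.0, -1.0]]
force: [-1.0, -1.7, 7.5]
finger_gap: 0.615
grasp_force: 24.7
force: [1.6, -0.5, -1.9]
finger_gap: 0.613
grasp_force: 24.8
t=28.20 pos [606.9 121.2 220.4] yaw 103.7 q7 0.93 -> shift [ 213.4 -432.5    4.4] turn 0.762 (rows 5.1) alt -2.379
```

```bash
python3 -m handwheel '[[21,-43,0,0.1],[42,-86,0,0.2],[63,-129,0,0.3],[84,-172,0,0.4],[105,-215,0,0.5]]'|head -2; python3 -c "
from h import *
go(501.9,-349.5,220,73)"
```

```text
time: 28.7
eef_pos: [0.5554, -0.1143, 0.2192]
t=28.70 pos [ 555.4 -114.3  219.2] yaw 74.8 q7 0.88 -> shift [ -10.2 -241.    -0.7] turn 0.031 (rows 0.2) alt -3.111
```

```bash
python3 -m handwheel '[[-2,-48,0,0],[-4,-96,0,0],[-6,-144,0,0],[-8,-192,0,0],[-10,-239,0,0]]'|head -2; python3 -m handwheel '[[0,0,40,0],[0,0,80,0],[0,0,80,0],[0,0,80,0]]'|head -2
python3 - <<'E'
from h import *
go(501.9,-349.5,88,73)
c=ctrl.camera("wrist"); cv2.imwrite("pics/w8.png",c["image"][:,:,::-1])
for d in ctrl.masks_of("round_stand_top",c)[:2]: print("  m",round(d["p"],2),d["box"],*rectz(c,d["mask"],.028))
E
```

```text
time: 29.2
eef_pos: [0.5031, -0.3478, 0.2192]
time: 29.6
eef_pos: [0.5043, -0.3453, 0.1393]
t=29.60 pos [ 504.3 -345.3  139.3] yaw 75.1 q7 1.20 -> shift [ 1.2 -4.7 51.3] turn 0.036 (rows 0.2) alt -3.106
  m 0.89 [196.8, 142.5, 98.4, 63.1] [ 484.4 -347.9] [83.9 50.9] 84.4
```

View pics/w8.png

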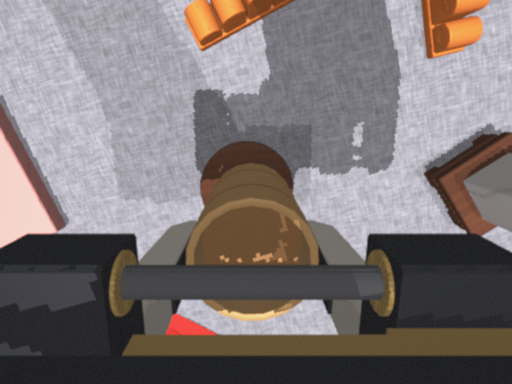

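```bash
python3 - <<'E'
from h import *
from scipy.optimize import least_squares
c=ctrl.camera("wrist"); g=c["image"].astype(int); r=(g[:,:,0]-g[:,:,2])>15
pts=[]
for v in range(155,186,3):
    q=np.nonzero(r[v,190:305])[0]+190; pts+= [(q[0],v),(q[-1]+1,v)]
for u in range(215,282,6):
    pts.append((u,np.nonzero(r[130:180,u])[0][0]+130))
P=np.array([onz(c,p,.028) for p in pts])*1000
s=least_squares(lambda p:np.hypot(*(P-p[:2]).T)-p[2],[502,-349,42],loss="soft_l1",f_scale=1)
print(s.x.round(1),np.abs(s.fun).max().round(1))
s=least_squares(lambda p:np.hypot(*(P-p[:2]).T)-42,[502,-349],loss="soft_l1",f_scale=1);print(s.x.round(1))
go(501.9,-349.5,88,75)
E
```

```text
[ 501.8 -349.4   41.1] 0.6
[ 503.  -349.8]
t=29.75 pos [ 505.5 -345.8  140.8] yaw 75.0 q7 1.20 -> shift [ 2.7 -4.5 52.8] turn 0.001 (rows 0.0) alt -3.141
```

```bash
python3 -m handwheel '[[1,-4.5,20,0],[1,-4.5,38,0],[1,-4.5,45,0],[1,-4.5,48,0],[1,-4.5,48,0]]'|sed -n '2p;4p'; python3 -m handwheel '[[0,0,1,0],[0,0,2,0],[0,0,2,0],[0,0,2,0]]'|sed -n '2p;4p'
```

```text
eef_pos: [0.5023, -0.3496, 0.0906]
force: [-0.0, -0.0, -0.4]
eef_pos: [0.5021, -0.35, 0.0888]
force: [-0.5, -0.4, -1.2]
```

```bash
python3 -m handwheel '[[0,0,1,0],[0,0,1,0],[0,0,1,0]]'|sed -n '2p;4p'; python3 -m handwheel '[[0,0,1,0],[0,0,1,0],[0,0,1,0]]'|sed -n '2p;4p'
```

```text
eef_pos: [0.5021, -0.35, 0.0877]
force: [0.3, 0.1, 1.4]
eef_pos: [0.5024, -0.3503, 0.0876]
force: [-2.2, 0.3, 9.6]
```

```bash
python3 -m handwheel '[[0,0,0,0],[0,0,0,0],[0,0,0,0],[0,0,0,0],[0,0,0,0]]' 0 20|tail -2; python3 -m handwheel '[[0,0,-20,0],[0,0,-70,0],[0,0,-120,0],[0,0,-170,0],[0,0,-220,0]]'|head -2; python3 - <<'E'
from h import *
c=ctrl.camera("wrist"); t=ctrl.camera("scene")
cv2.imwrite("pics/w9.png",np.hstack([cv2.resize(c["image"],(400,300)),cv2.resize(t["image"],(400,300))])[:,:,::-1])
cv2.imwrite("pics/s9.png",t["image"][:,:,::-1])
for n,z in (("round_stand_top",.028),("pot_center",.078)):
  for q in(c,t):
    for d in ctrl.spot_point(n,q)[:2]: print(n,(onz(q,d["location"],z)*1000).round(1),round(d["p"],2))
E
```

```text
finger_gap: 0.979
grasp_force: 0.0
time: 32.25
eef_pos: [0.5017, -0.3496, 0.3086]
round_stand_top [ 500.2 -359. ] 0.93
round_stand_top [428.7 326.1] 0.54
pot_center [ 496.9 -350. ] 0.69
pot_center [ 497.  -345.3] 0.7
```

View pics/w9.png

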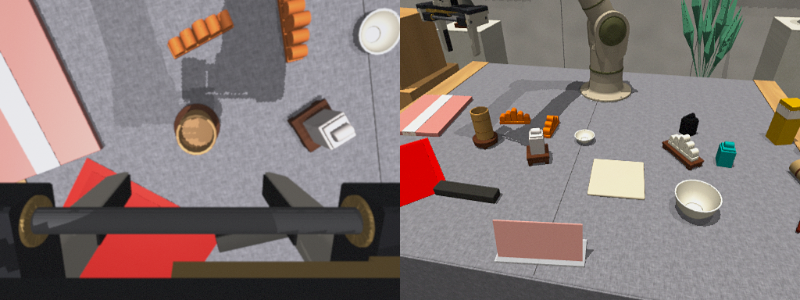

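View pics/s9.png

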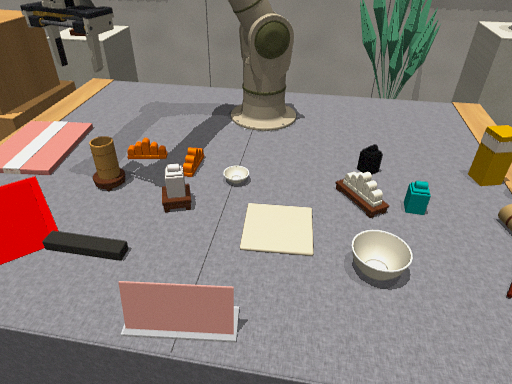

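```bash
python3 - <<'E'
from h import *
c=ctrl.camera("wrist"); print((onz(c,(252.5,168),.128)*1000).round(1)); print(ctrl.finish_job())
E
```

```text
[ 492.5 -346.9]
the job is handed in; nothing more can be done
None
```

The job is handed in: the pot is on the round stand, the seal on the square one and the brush rest on the oblong one, all upright, with the dish, bowl and paperweight not touched. The hand-in took about 32 s of the 112 s allowed. The seal and brush rest came out within about 3 mm of centre. I put the pot down within about 1 mm, but my last rough readings of it were 5 to 10 mm off, and I handed in without settling the difference.

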